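# Stand the recipe pad on the recipe stand under its bar

## Task

Take the recipe pad out of the white letter rack and set it upright on the narrow ledge of the bamboo recipe stand, behind the lip, centred and square, with its cover to the front and leaning flat against the sloping backrest. Lower it in at the slope of the backrest rather than letting it fall back, then swing the stand's brass page bar up and over until it rests against the pad's cover. Leave the other things on the worktop where they are.

Things in the scene. Friction and masses are not known exactly. Their poses are not given: they have to be found in the camera images.
- recipe_pad: Spiral-bound recipe pad, tan cover: a stiff block 146 mm tall, 103 wide, 10 thick (the wire spiral at its left edge stands out a few mm more), 0.1 kg. It starts upright in the rack's front slot, cover to the rack's front. Own x runs up its height, y across toward the spiral, z out of the cover. Origin: middle of the back face. Pick it from above by its thickness.
- pad_foot (a point): Middle of the pad's lower edge (in width and thickness); axes as the pad's.
- pad_top (a point): Middle of the pad's upper edge, 146 mm above pad_foot; axes as the pad's. In the rack this edge is about 152 mm above the worktop, the rack's front plate reaches 61 mm, the divider behind the pad 81 mm, the letters behind that 112 mm.
- rack: White sheet-steel letter rack, 70 mm deep, 150 wide, does not move. x points to its rear, y left seen from its front, z up; origin on the worktop under the middle of the front slot, which is 15 mm wide front to back, floor at z = 6 mm. The rear slot holds envelopes and cards that stay.
- stand: Small bamboo recipe stand, does not move. x points to its rear (front is -x), y left seen from its front, z up; origin on the worktop straight below stand_ledge. The backrest, 150 mm wide, leans back 30 degrees from vertical and rises 88 mm along its slope above the ledge, so the pad's upper 58 mm stand free of it, front and back. Base reaches 60 mm behind the origin; 220 mm wide over the pivots.
- stand_ledge (a point): Corner of ledge and backrest, mid width, 30 mm above the worktop; axes as the stand's (not tilted). The backrest's face rises from here along (0.5, 0, 0.866); the ledge comes forward along (-0.866, 0, 0.5), 18 mm deep, 200 mm wide, to a lip 8 mm high, 5 mm thick. Seated, pad_foot is about (-0.004, 0, 0.003) from here.
- bail (a joint): Angle (rad) of the brass page bar: 0 level toward the stand's front, 1.57 straight up, about 2.08 resting on a seated pad's cover, stop at 2.22. It starts folded down to the front, at 0 to 0.6. The hinge is stiff: the bar stays where it is left and takes 1 to 2 N at the bar to move.
- bail_pivot (a point): On the bar's hinge line (parallel to the stand's y), in the middle of the stand's width: 36 mm above the worktop and 15 mm in front of stand_ledge; axes as the stand's.
- bail_bar (a point): Middle of the page bar: a black sleeve 11 mm in diameter and 120 mm long on the crosspiece of a 214 mm wide U of 5 mm brass wire, 75 mm from the hinge line, parallel to the stand's y.
- kitchen_timer: Bystander: cream wind-up kitchen timer, 64 mm in diameter, 58 mm high. Origin under its middle.
- garlic: Bystander: garlic bulb, 56 mm across and high. Origin under its middle.
- spice1: Bystander: spice jar with a red cap, 45 mm in diameter, 106 mm high. Origin under its middle.

How it is judged:
By the outcome, as a careful person would: the job done as asked, in the order asked, and still so for the second after the job is handed in, with the robot touching nothing.
It also fails if it takes over 58 s, if anything falls off the work surface, if the arm or the gripper's body presses on something with over 40 N, if the wrist force passes 120 N, or if a joint passes its speed limit or range.

## Robot

A 6-joint arm with a two-finger parallel gripper is mounted at the origin on a cart in front of the work surface, level with it; the furniture and walls round the work are solid. World frame = base frame: x ahead of the robot, y to its left, z up, the work surface at z = 0. Lengths are in m, angles in rad, forces in N, time in s.
With the tool pointing down it reaches from about 0.25 to 0.775 m from the base axis. Payload 4 kg.
Tool frame: the origin (TCP) lies at the very end of the fingers, on their centre line; the grasp point (between the pads) lies 19 mm behind it (robot.tcp_to_grasp is the distance from the TCP to the grasp point, in m); z points along the fingers, y is the line along which they close (so a half turn about z gives the same grasp; the last joint's range is limited). The gripper opens to 94 mm and grips with 3 to 60 N. Pads are 16 mm wide; open, the fingers measure 119 mm over their backs; the gripper's body (75 mm by 177 mm) begins 78 mm behind the grasp point.
Start: joints at [1.034, 0.087, 1.371, -0, 1.684, -0.103], TCP at [0.231, 0.499, 0.177] pointing down, gripper open.
Joint ranges: [-3.1, 3.1], [-0.76, 2.03], [0.27, 2.55], [-1.08, 4.22], [0.17, 2.65], [-2.57, 2.57]. Speed limits (rad/s): [2.79, 2.79, 3.14, 3.14, 3.14, 3.14].

## Interface

Orientations are given as [roll, pitch, yaw] about the fixed x, y, z axes, in that order (R = Rz(yaw) Ry(pitch) Rx(roll)).
In Python, from bench import robot, vision, workorder, probe_bus gives the robot as it stands (robot), with the cameras (vision), the job (workorder) and the readings (probe_bus).
- The arm moves only by the shell command python3 nudge.py FILE, which reads ROWS from the file FILE. ROWS is a JSON object whose key "ticks" holds a list of rows, 1 to 20 of them, each of 5 numbers: the finger opening in m, then dx, dy, dz in m, then a turn about the tool's z in rad; each row shifts and turns the commanded pose from where the row before left it, along the tool's axes as they then stand; what a row does not reach is not made up. A row lasts 1/12 s, in which the tool goes at most 0.0417 m and 0.125 rad, less where a joint would pass 70% of its speed; a pose out of reach is approached as far as the arm can. The fingers move at their own pace and stop on an object; the grip force is fixed at half the most. Time passes only in rows, so rows that do not move let the fingers close. It prints the time, the measured TCP pose, the force, the opening and the grip force at its end. Input that does not fit is refused with a message, and nothing moves.
- probe_bus.get_obs(): the state, without advancing time (a new reading comes with each control period).
- vision.snapshot(name): name is "scene" or "top" or "wrist"; returns a dict with "color" (400x640x3 uint8, blue, green, red), "fx", "fy", "cx", "cy" (pixels), "extrinsics" (4x4, takes a point from world to camera coordinates). Camera axes: x right, y down, z forward; pixel columns grow to the right and rows downward; lengths in m; the calibration is good to about 2 mm. The wrist camera is an equidistant fisheye: a pixel r from the principal point sees the ray r / f radians off the axis. A picture is of the moment at which its call begins. There is no depth.
- workorder.close_job(): hands the job in; it is judged then, once.
The state is a dict: "time": time; "joint_positions": joint angles; "qvel": joint speeds; "joint_torque": joint torques, N m; "tool_pos": TCP position; "ee_rot": TCP orientation; "wrist_force": force on the tool from outside, world axes, zero at the start; "wrist_torque": the same for the moment, N m; "width": finger opening in m; "finger_force": force on a finger pad.
Only numpy, scipy, OpenCV 4.12 (cv2) and the standard library are available. Lean on these libraries where they do the work, as an engineer would, in place of code of your own. Each camera call takes 0.05 s, during which the arm holds its last target. There are 200 camera calls.

## Working session

There is one attempt and no reset: what is moved stays moved. The work goes in short steps, Python scripts to look and compute and a shell command to move; the robot and the scene stay as the last step left them, time stands still between calls to the robot, and variables do not carry over. Pictures are saved under pics/ and viewed, at most 10 in all, crops included, and the job is handed in when it is done.

```bash
ls; mkdir -p pics
python3 - <<'E'
from bench import robot, vision, workorder, probe_bus
import cv2,numpy as np
for n in("scene","top"):
    s=vision.snapshot(n);cv2.imwrite(f"pics/{n}0.png",s["color"]);print(n,s["fx"],s["cx"],s["cy"]);print(np.round(s["extrinsics"],4))
o=probe_bus.get_obs();print(o["time"],o["tool_pos"],o["ee_rot"],o["width"])
E
```

```text
bench.py
nudge.py
pics
scene 468.3983435577122 317.0800098053997 203.31055250643564
[[ 0.5616 -0.8273 -0.0114 -0.3248]
 [-0.5043 -0.3313 -0.7974  0.3407]
 [ 0.656   0.4536 -0.6033  1.2468]
 [ 0.      0.      0.      1.    ]]
top 486.6293874867586 311.41499202511346 203.1718050012883
[[-0.0962 -0.9954 -0.0023  0.0019]
 [-0.9712  0.0944 -0.2188  0.5485]
 [ 0.218  -0.0188 -0.9758  1.4489]
 [ 0.      0.      0.      1.    ]]
0.1 [0.23090113 0.49858987 0.1762342 ] [-3.13963144e+00 -1.95178947e-04  2.70780872e+00] 0.09428181895671917
```

View pics/scene0.png

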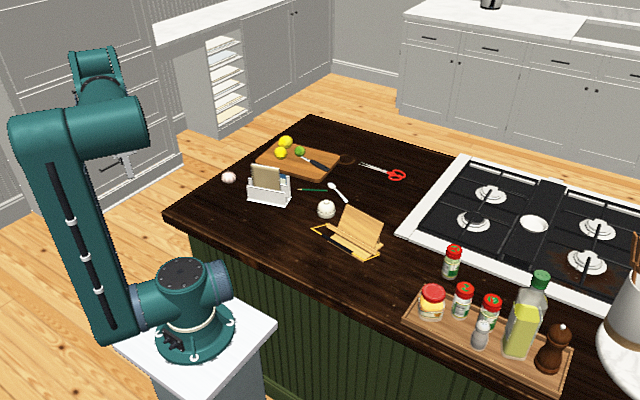

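View pics/top0.png

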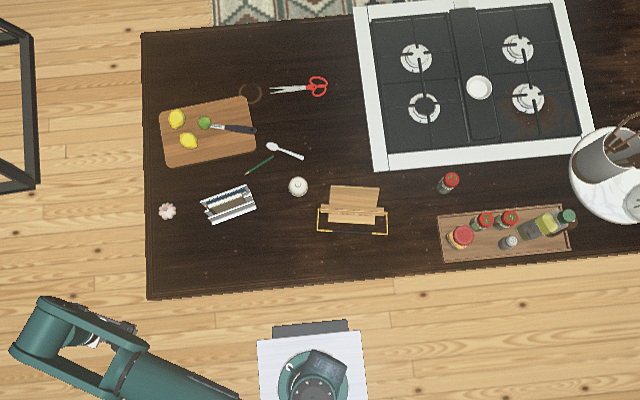

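The top view shows the rack at about (228,204), the stand at (352,205), the timer at (298,186) and the garlic at (167,211). In the scene view the rack is at (269,190) and the stand at (350,235). I'll enlarge both in one composite.

Run:
```python
import cv2,numpy as np
t=cv2.imread("pics/top0.png");s=cv2.imread("pics/scene0.png")
def c(im,x,y,w=80,h=60):return cv2.resize(im[y:y+h,x:x+w],(400,300),interpolation=cv2.INTER_NEAREST)
cv2.imwrite("pics/comp.png",np.vstack([np.hstack([c(t,190,175),c(t,312,178)]),np.hstack([c(s,230,157),c(s,307,203)])]))
```

```text
(no output)
```

View pics/comp.png

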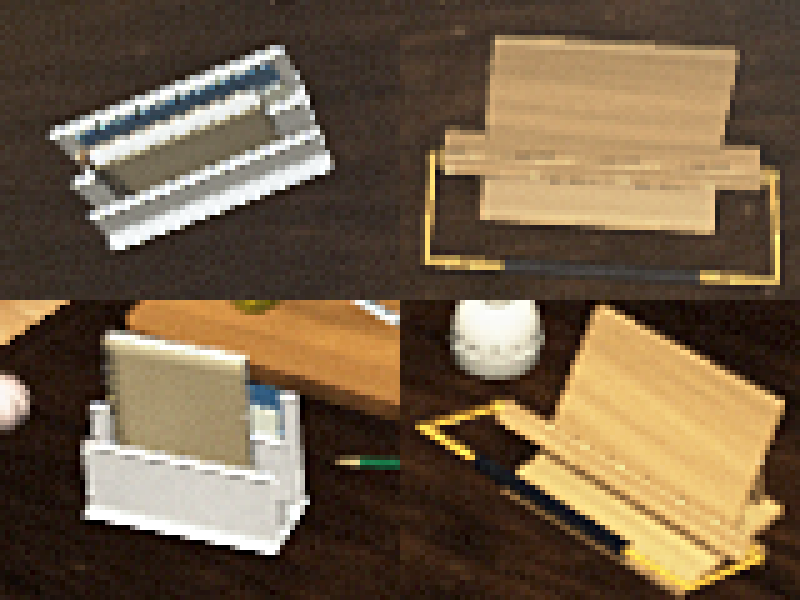

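The composite (5x) shows the pad's top edge in the scene view from (251,164) to (280,168). The rack's front bottom corners are at (247,201) and (286,207). In the top view the backrest's top corners are at (331.4,185.6) and (379.6,188), and the bar's sleeve runs from (332.5,231) to (372,234). The bar is folded down to the front.

```bash
cat > h.py <<'E'
import numpy as np,cv2
def ray(s,u,v,fish=False):
    E=np.array(s["extrinsics"]);x=(u-s["cx"])/s["fx"];y=(v-s["cy"])/s["fy"]
    if fish:
        r=np.hypot(x,y);k=np.sin(r)/r if r>1e-9 else 1;d=np.array([x*k,y*k,np.cos(r)])
    else: d=np.array([x,y,1.])
    R=E[:3,:3];return -R.T@E[:3,3],R.T@d/np.linalg.norm(d)
def onz(s,u,v,z,fish=False):
    c,d=ray(s,u,v,fish);return c+d*(z-c[2])/d[2]
def tri(*rs):
    A=sum(np.eye(3)-np.outer(d,d) for c,d in rs);b=sum((np.eye(3)-np.outer(d,d))@c for c,d in rs);p=np.linalg.solve(A,b)
    return p,[round(1e3*np.linalg.norm((np.eye(3)-np.outer(d,d))@(p-c)),1) for c,d in rs]
def proj(s,p,fish=False):
    E=np.array(s["extrinsics"]);q=E[:3,:3]@np.array(p)+E[:3,3];xy=q[:2]/q[2]
    if fish: n=np.hypot(q[0],q[1]);xy=q[:2]/n*np.arctan2(n,q[2])
    return xy*s["fx"]+[s["cx"],s["cy"]]
E
python3 - <<'E'
from h import *
from bench import robot, vision, workorder, probe_bus
np.set_printoptions(precision=4,suppress=True)
T=vision.snapshot("top");S=vision.snapshot("scene")
tl=lambda x,y:ray(T,190+x/5-.5,175+y/5-.5); tr=lambda x,y:ray(T,312+(x-400)/5-.5,178+y/5-.5)
sl=lambda x,y:ray(S,230+x/5-.5,157+(y-300)/5-.5); sr=lambda x,y:ray(S,307+(x-400)/5-.5,203+(y-300)/5-.5)
hz=lambda r,z:r[0]+r[1]*(z-r[0][2])/r[1][2]
print("backrest TL",tri(tr(497,38),sr(600,305)),"TR",tri(tr(738,50),sr(783,400)))
print("sleeve ends",tri(tr(502,266),sr(473,462)),tri(tr(700,277),sr(630,550)))
print("bail corner L",tri(tr(428,263),sr(420,428)),"R",tri(tr(778,283),sr(690,590)))
print("lip L top rear?",tri(tr(446,132),sr(505,402)),tri(tr(760,148),sr(780,500)))
print("padtop L,R from scene z=.152",hz(sl(105,333),.152),hz(sl(248,355),.152))
print("rack front bottom",hz(sl(85,518),0),hz(sl(278,552),0),"top",hz(tl(110,248),0),hz(tl(330,170),0))
print("rack front plate top z.061",hz(sl(85,450),.061),hz(sl(275,482),.061),hz(tl(92,213),.061),hz(tl(322,133),.061))
E
```

```text
backrest TL (array([ 0.5859, -0.1133,  0.1035]), [np.float64(1.5), np.float64(1.5)]) TR (array([ 0.564 , -0.2578,  0.1043]), [np.float64(1.6), np.float64(1.6)])
sleeve ends (array([ 0.4527, -0.1037,  0.061 ]), [np.float64(2.0), np.float64(2.0)]) (array([ 0.4355, -0.225 ,  0.0617]), [np.float64(0.1), np.float64(0.1)])
bail corner L (array([ 0.4587, -0.0589,  0.0636]), [np.float64(1.7), np.float64(1.7)]) R (array([ 0.4269, -0.2716,  0.0609]), [np.float64(0.5), np.float64(0.5)])
lip L top rear? (array([ 0.5416, -0.0752,  0.0368]), [np.float64(6.9), np.float64(6.9)]) (array([ 0.5152, -0.2762,  0.0654]), [np.float64(6.2), np.float64(6.2)])
padtop L,R from scene z=.152 [0.5449 0.2549 0.152 ] [0.577  0.1541 0.152 ]
rack front bottom [0.52   0.2721 0.    ] [0.5651 0.1293 0.    ] top [0.5223 0.2727 0.    ] [0.5596 0.1289 0.    ]
rack front plate top z.061 [0.5231 0.2665 0.061 ] [0.5666 0.129  0.061 ] [0.5332 0.2709 0.061 ] [0.5699 0.1261 0.061 ]
```

```bash
echo '{"ticks":[[0.094, 0, 0, -0.012, 0.121], [0.094, 0, 0, -0.012, 0.121], [0.094, 0, 0, -0.012, 0.121], [0.094, 0, 0, -0.012, 0.121], [0.094, 0, 0, -0.012, 0.121], [0.094, 0, 0, -0.012, 0.121], [0.094, 0, 0, -0.012, 0.121], [0.094, -0.031, 0.019, 0, 0], [0.094, -0.031, 0.019, 0, 0], [0.094, -0.031, 0.019, 0, 0], [0.094, -0.031, 0.019, 0, 0], [0.094, -0.031, 0.019, 0, 0], [0.094, -0.031, 0.019, 0, 0], [0.094, -0.031, 0.019, 0, 0], [0.094, -0.031, 0.019, 0, 0], [0.094, -0.031, 0.019, 0, 0], [0.094, -0.031, 0.019, 0, 0], [0.094, -0.031, 0.019, 0, 0], [0.094, -0.031, 0.019, 0, 0]]}' > mv.in && python3 nudge.py mv.in
python3 - <<'E'
from h import *
from bench import robot, vision, workorder, probe_bus
s=vision.snapshot("wrist");cv2.imwrite("pics/w1.png",s["color"]);o=probe_bus.get_obs()
print(o["tool_pos"],o["ee_rot"],o["joint_positions"],s["fx"]);print(np.round(s["extrinsics"],4))
for n,p in dict(pad=[.561,.2045,.152],L=[.545,.255,.152],R=[.577,.154,.152],ledge=[.5278,-.1774,.03]).items():print(n,proj(s,p,True))
E
```

```text
time: 1.78
tool_pos: [0.5571, 0.2063, 0.261]
ee_rot: [-3.141, -0.0, 1.861]
wrist_force: [0.2, 0.2, -0.1]
width: 0.0941
finger_force: 0.0
[0.56154236 0.20093389 0.2593712 ] [3.14149567 0.00489066 1.8532623 ] [ 0.25170126  0.19258011  1.09121298 -0.00509334  1.85754867 -0.03220616] 309.70691628693146
[[ 0.9583  0.2858 -0.0013 -0.5927]
 [ 0.2757 -0.9232  0.2678 -0.0131]
 [ 0.0754 -0.257  -0.9635  0.4832]
 [ 0.      0.      0.      1.    ]]
pad [324.17946941 196.61886854]
L [323.40120238 146.36720239]
R [324.84983643 243.0332445 ]
ledge [250.43597483 359.10838554]
```

View pics/w1.png

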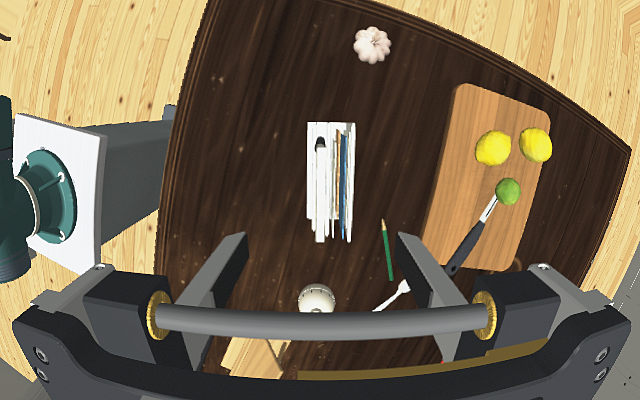

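The wrist view shows the rack at (307–355, 122–242). The pad's white top edge runs down columns about 316–325, from the spiral at (320,140) to (320,242). I'll zoom in on it.

Run:
```python
import cv2
i=cv2.imread("pics/w1.png");cv2.imwrite("pics/w1z.png",cv2.resize(i[118:248,296:366],None,fx=4.6,fy=4.6,interpolation=cv2.INTER_NEAREST))
```

```text
(no output)
```

View pics/w1z.png

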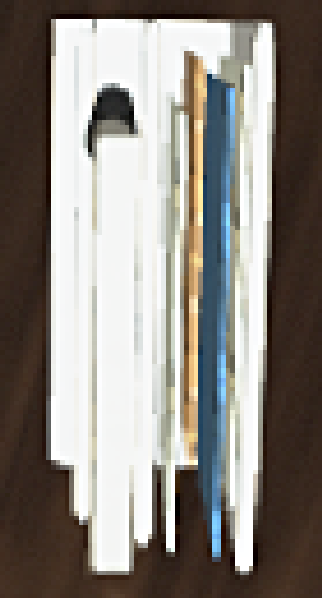

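The zoom shows the pad's top face with corners at about (316,147), (325.5,147), (315,242) and (324,242), and the black spiral at its left end near (320,140).

Run:
```python
from h import *
from bench import robot, vision, workorder, probe_bus
np.set_printoptions(precision=4,suppress=True)
s=vision.snapshot("wrist");o=probe_bus.get_obs()
P=[onz(s,x/4.6+295.5,y/4.6+117.5,.152,True) for x,y in((95,135),(138,135),(90,572),(132,572))]
a,b,c,d=P;L=(a+b)/2;R=(c+d)/2;m=(L+R)/2
print(P,"mid",m,"w",np.linalg.norm(L-R),"t",np.linalg.norm(a-b),np.linalg.norm(c-d));v=L-R;yw=np.arctan2(-v[0],v[1]);print("yaw",yw)
# rack outline on z=.061 front plate
for x,y in((50,20),(50,463)):print("rack front top",onz(s,x/4.6+295.5,y/4.6+117.5,.061,True))
p,r=o["tool_pos"],o["ee_rot"];print(p,r)
t=r[2];e=m-p;print("dx,dy",e[0]*np.cos(t)+e[1]*np.sin(t),e[0]*np.sin(t)-e[1]*np.cos(t),"turn",t-(yw+np.pi/2))
```

```text
[array([0.543 , 0.2468, 0.152 ]), array([0.5521, 0.2495, 0.152 ]), array([0.5704, 0.1469, 0.152 ]), array([0.58  , 0.1497, 0.152 ])] mid [0.5614 0.1982 0.152 ] w 0.10362002053711379 t 0.009477462435802402 0.010043176137036256
yaw 0.26956384989892906
rack front top [0.5227 0.2661 0.061 ]
rack front top [0.558  0.1399 0.061 ]
[0.559  0.2036 0.2592] [-3.1394  0.0018  1.854 ]
dx,dy -0.005869271058271152 0.0008202762389217589 turn 0.01364883013333218
```

Run:
```python
from h import *
from bench import robot, vision, workorder, probe_bus
np.set_printoptions(precision=4,suppress=True)
Q=[]
for k in range(8):
    s=vision.snapshot("wrist");o=probe_bus.get_obs();E=s["extrinsics"]
    P=np.mean([onz(s,x/4.6+295.5,y/4.6+117.5,.152,True) for x,y in((95,135),(138,135),(90,572),(132,572))],0)
    print(o["tool_pos"],o["ee_rot"][2],(-E[:3,:3].T@E[:3,3]),P);Q.append(np.r_[o["tool_pos"],o["ee_rot"][2],P])
print(np.mean(Q,0),o["joint_positions"]);g=cv2.absdiff(s["color"],cv2.imread("pics/w1.png"));print("imgdiff",g.mean(),g.max())
cv2.imwrite("pics/w2.png",s["color"])
```

```text
[0.5572 0.2058 0.2597] 1.8566172943525843 [0.5378 0.2795 0.4663] [0.5585 0.2012 0.152 ]
[0.5562 0.2072 0.2604] 1.8589838945368484 [0.536  0.2812 0.467 ] [0.5567 0.2034 0.152 ]
[0.5556 0.208  0.2609] 1.86066613018114 [0.5347 0.2824 0.4677] [0.5558 0.2048 0.152 ]
[0.5553 0.2086 0.2614] 1.8618056832943115 [0.5339 0.2832 0.4683] [0.5553 0.2055 0.152 ]
[0.5552 0.2089 0.2616] 1.8624807359580413 [0.5333 0.2837 0.4687] [0.5551 0.206  0.152 ]
[0.5552 0.209  0.2618] 1.8628691462864042 [0.533  0.284  0.4689] [0.5551 0.2062 0.152 ]
[0.5552 0.209  0.2619] 1.8628757951506163 [0.5329 0.2841 0.4691] [0.5551 0.2063 0.152 ]
[0.5553 0.2089 0.2618] 1.862821043009814 [0.5329 0.2841 0.4691] [0.5551 0.2063 0.152 ]
[0.5556 0.2082 0.2612 1.8611 0.5558 0.205  0.152 ] [ 0.2642  0.1849  1.0954  0.0002  1.8605 -0.0278]
imgdiff 5.05641796875 255
```

Run:
```python
from h import *
from bench import robot, vision, workorder, probe_bus
np.set_printoptions(precision=4,suppress=True)
s=vision.snapshot("wrist");o=probe_bus.get_obs()
a=cv2.imread("pics/w1.png",0);b=cv2.cvtColor(s["color"],cv2.COLOR_BGR2GRAY)
f=4;A=cv2.resize(a[118:248,298:362],None,fx=f,fy=f);B=cv2.resize(b[98:268,280:380],None,fx=f,fy=f)
r=cv2.matchTemplate(B,A,cv2.TM_CCOEFF_NORMED);_,mx,_,l=cv2.minMaxLoc(r);sh=np.array(l)/f-[18,20];print(mx,sh)
P=[onz(s,x/4.6+295.5+sh[0],y/4.6+117.5+sh[1],.152,True) for x,y in((95,135),(138,135),(90,572),(132,572))]
m=np.mean(P,0);v=P[0]+P[1]-P[2]-P[3];yw=np.arctan2(-v[0],v[1]);print(m,yw,np.linalg.norm(v)/2)
p,t=o["tool_pos"],o["ee_rot"][2];e=m-p;print(p,t,"dx,dy",e[0]*np.cos(t)+e[1]*np.sin(t),e[0]*np.sin(t)-e[1]*np.cos(t),"turn",t-(yw+np.pi/2))
```

```text
0.973122775554657 [0.5 2. ]
[0.5564 0.2042 0.152 ] 0.2794678140016974 0.10463903052843544
[0.5554 0.2088 0.2618] 1.8626042245469616 dx,dy -0.004696774663047509 -0.00034030675204996534 turn 0.012340083750367548
```

```bash
echo '{"ticks":[[0.045, -0.0047, -0.0003, 0, 0.012], [0.045, 0, 0, 0.022, 0], [0.045, 0, 0, 0.022, 0], [0.045, 0, 0, 0.022, 0], [0.045, 0, 0, 0.022, 0], [0.045, 0, 0, 0.022, 0], [0.045, 0, 0, 0.022, 0], [0.045, 0, 0, 0.010, 0], [0.045, 0, 0, 0.002, 0], [0.045, 0, 0, 0, 0], [0.045, 0, 0, 0, 0], [0.045, 0, 0, 0, 0], [0, 0, 0, 0, 0], [0, 0, 0, 0, 0], [0, 0, 0, 0, 0], [0, 0, 0, 0, 0], [0, 0, 0, 0, 0], [0, 0, 0, 0, 0], [0, 0, 0, 0, 0]]}' > mv.in && python3 nudge.py mv.in
```

```text
time: 3.92
tool_pos: [0.5571, 0.2032, 0.1173]
ee_rot: [3.141, -0.0, 1.849]
wrist_force: [-0.5, -0.2, 0.6]
width: 0.0092
finger_force: 30.0
```

```bash
echo '{"ticks":[[0, 0, 0, -0.006, 0], [0, 0, 0, -0.014, 0], [0, 0, 0, -0.025, 0], [0, 0, 0, -0.03, 0], [0, 0, 0, -0.03, 0], [0, 0, 0, -0.03, 0], [0, 0, 0, -0.02, 0], [0, 0, 0, -0.005, 0], [0, 0, 0, 0, 0], [0, 0, 0, 0, 0.109], [0, 0, 0, 0, 0.109], [0, 0, 0, 0, 0.109], [0, 0, 0, 0, 0.1], [0, 0, 0, 0, 0], [0, 0, 0, 0, 0], [0, 0, 0, 0, 0], [0, 0, 0, 0, 0]]}' > mv.in && python3 nudge.py mv.in
python3 - <<'E'
from bench import robot, vision, workorder, probe_bus
import numpy as np
o=probe_bus.get_obs();p,t=o["tool_pos"],o["ee_rot"][2]
print(o["time"],p,t,o["width"],o["wrist_force"])
L=np.array([.5278,-.1774]);yw=-.148;X=np.array([np.cos(yw),np.sin(yw)])
tgt=L-.0025*X;e=tgt-p[:2];print("tgt",tgt,"d",e[0]*np.cos(t)+e[1]*np.sin(t),e[0]*np.sin(t)-e[1]*np.cos(t),"turn",t-(yw+np.pi/2))
E
```

```text
time: 5.33
tool_pos: [0.5568, 0.2031, 0.2764]
ee_rot: [-3.14, 0.001, 1.423]
wrist_force: [0.4, 0.4, -0.9]
width: 0.009
finger_force: 30.0
5.3333 [0.55683341 0.20314144 0.27639679] 1.4231980144664294 0.008998005233206348 [ 0.41232941  0.44962825 -0.88821912]
tgt [ 0.52532733 -0.17703135] d -0.3806725942338063 0.024745821397274784 turn 0.00040168767153270224
```

```bash
echo '{"ticks":[[0, -0.01, 0.0006, 0, 0], [0, -0.025, 0.0017, 0, 0], [0, -0.03, 0.002, 0, 0], [0, -0.03, 0.002, 0, 0], [0, -0.03, 0.002, 0, 0], [0, -0.03, 0.002, 0, 0], [0, -0.03, 0.002, 0, 0], [0, -0.03, 0.002, 0, 0], [0, -0.03, 0.002, 0, 0], [0, -0.03, 0.002, 0, 0], [0, -0.03, 0.002, 0, 0], [0, -0.03, 0.002, 0, 0], [0, -0.025, 0.0015, 0, 0], [0, -0.015, 0.001, 0, 0], [0, -0.0057, 0, 0, 0], [0, 0, 0, 0, 0], [0, 0, 0, 0, 0], [0, 0, 0, 0, 0], [0, 0, 0, 0, 0], [0, 0, 0, 0, 0]]}' > mv.in && python3 nudge.py mv.in
echo '{"ticks":[[0, 0, 0, 0.02, 0], [0, 0, 0, 0.02, 0], [0, 0, 0, 0.02, 0], [0, 0, 0, 0.018, 0], [0, 0, 0, 0.01, 0], [0, 0, 0, 0.005, 0], [0, 0, 0, 0, 0], [0, 0, 0, 0, 0], [0, 0, 0, 0, 0]]}' > mv.in && python3 nudge.py mv.in
python3 - <<'E'
from h import *
from bench import robot, vision, workorder, probe_bus
np.set_printoptions(precision=4,suppress=True)
o=probe_bus.get_obs();p,t=o["tool_pos"],o["ee_rot"][2]
print(o["time"],p,t,o["width"],o["wrist_force"])
yw=-.148;e=np.array([.5253,-.1770])-p[:2];print("d",e[0]*np.cos(t)+e[1]*np.sin(t),e[0]*np.sin(t)-e[1]*np.cos(t),"turn",t-(yw+np.pi/2))
T=vision.snapshot("top");S=vision.snapshot("scene")
c=lambda im,x,y,w=100,h=100:cv2.resize(im[y:y+h,x:x+w],(400,400),interpolation=cv2.INTER_NEAREST)
cv2.imwrite("pics/pl.png",np.hstack([c(T["color"],302,150),c(S["color"],297,170)]))
cv2.imwrite("pics/pt.png",T["color"]);cv2.imwrite("pics/ps.png",S["color"])
E
```

```text
time: 7.0
tool_pos: [0.5253, -0.1759, 0.2775]
ee_rot: [3.141, -0.0, 1.424]
wrist_force: [-0.1, 0.4, -1.0]
width: 0.0086
finger_force: 30.0
time: 7.75
tool_pos: [0.5259, -0.1772, 0.1859]
ee_rot: [3.139, 0.001, 1.422]
wrist_force: [0.2, -0.4, -0.4]
width: 0.0086
finger_force: 30.0
7.75 [ 0.5259 -0.1772  0.1859] 1.4220328581181905 0.008633664225984779 [ 0.1884 -0.4161 -0.3941]
d 7.041542012977633e-05 -0.0006262858664271247 turn -0.0007634686767061805
```

View pics/pl.png

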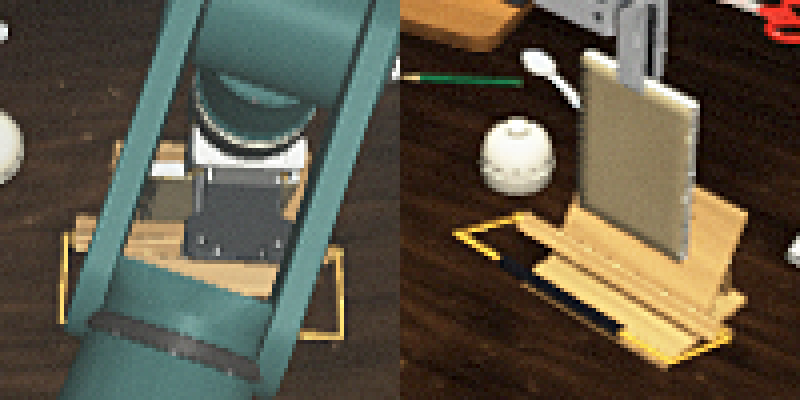

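The scene view shows the pad hanging square above the ledge, with its bottom edge running from (342.7,221.7) to (368.2,235.2). Next I'll check the bottom corners against the held pose.

Run:
```python
from h import *
from bench import robot, vision, workorder, probe_bus
np.set_printoptions(precision=4,suppress=True)
S=vision.snapshot("scene");o=probe_bus.get_obs();p=o["tool_pos"];yw=-.148
X=np.array([np.cos(yw),np.sin(yw),0]);Y=np.array([-X[1],X[0],0])
f=p-[0,0,.111]
for n,q in dict(padBR=f-.005*X-.0515*Y,padBL=f-.005*X+.0515*Y,padTR=f-.005*X-.0515*Y+[0,0,.146],
 TLback=np.array([.5278,-.1774,.03])+.044*X+.075*Y+[0,0,.0762],TRback=np.array([.5278,-.1774,.03])+.044*X-.075*Y+[0,0,.0762]).items():
    u=proj(S,q);print(n,u,"in view",(u+.5-[297,170])*4+[400,0])
```

```text
padBR [366.24   235.2169] in view [678.9602 262.8678]
padBL [340.5987 221.009 ] in view [576.3949 206.0362]
padTR [368.8758 196.8244] in view [689.5033 109.2976]
TLback [345.4599 202.8883] in view [595.8397 133.5532]
TRback [383.1336 222.5753] in view [746.5346 212.3013]
```

Run:
```python
import cv2
i=cv2.imread("pics/ps.png");cv2.imwrite("pics/z.png",cv2.resize(i[178:240,335:377],None,fx=9,fy=9,interpolation=cv2.INTER_NEAREST))
```

```text
(no output)
```

View pics/z.png

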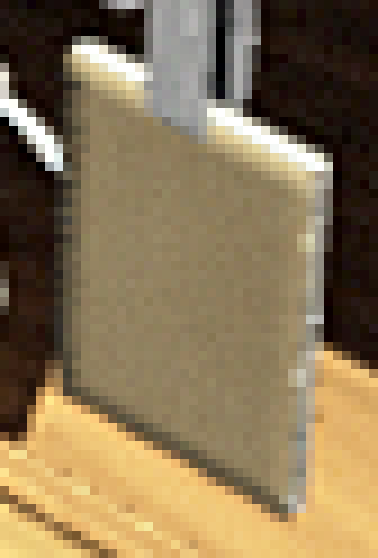

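The 9x zoom gives the cover's right corners at (368.9,197.5) and (366.2,234.4). That is within 1 px of the predicted pose, and the dark spiral hides the left margin. The pad is square and centred, so I'll lower it.

```bash
echo '{"ticks":[[0, 0, -0.0006, 0.012, 0], [0, 0, 0, 0.012, 0], [0, 0, 0, 0.008, 0], [0, 0, 0, 0.004, 0], [0, 0, 0, 0, 0], [0, 0, 0, 0, 0], [0, 0, 0, 0, 0]]}' > mv.in && python3 nudge.py mv.in; echo '{"ticks":[[0, 0, 0, 0.002, 0], [0, 0, 0, 0, 0], [0, 0, 0, 0, 0]]}' > mv.in && python3 nudge.py mv.in; echo '{"ticks":[[0, 0, 0, 0.002, 0], [0, 0, 0, 0, 0], [0, 0, 0, 0, 0]]}' > mv.in && python3 nudge.py mv.in
```

```text
time: 8.48
tool_pos: [0.5245, -0.1768, 0.1482]
ee_rot: [-3.142, -0.0, 1.422]
wrist_force: [0.0, -0.4, -0.8]
width: 0.0087
finger_force: 30.0
time: 8.73
tool_pos: [0.5245, -0.1769, 0.1462]
ee_rot: [-3.141, -0.0, 1.422]
wrist_force: [-0.8, -0.2, -0.8]
width: 0.0089
finger_force: 30.0
time: 8.98
tool_pos: [0.5249, -0.1772, 0.1452]
ee_rot: [3.14, 0.001, 1.422]
wrist_force: [0.0, -0.2, 2.8]
width: 0.0089
finger_force: 30.0
```

Contact comes at z ≈ 0.1455, as the groove geometry predicts. I'll tilt the pad back between the two fingers, widening the opening and moving rearward together. The script below works out that schedule.

Run:
```python
import numpy as np
zs=np.linspace(.1455,.127,11)
for th,z in zip(np.radians(np.linspace(0,30,11)),zs):
    g=np.radians(30)-th;u=np.array([.5,.866]);up=np.array([np.sin(th),np.cos(th)]);fw=np.array([-np.cos(th),np.sin(th)])
    rear=.01*np.sin(g)*u+[0,.03];front=rear+.01*fw;tr=rear+.146*up;xf=front[0]+(z-front[1])*np.tan(th)
    print(f"{np.degrees(th):.0f} z{z:.4f} W{1e3*(tr[0]-xf):.1f} centre {1e3*(tr[0]+xf)/2:.1f} topz {tr[1]:.4f}")
```

```text
0 z0.1455 W10.0 centre -2.5 topz 0.1803
3 z0.1436 W11.9 centre 4.0 topz 0.1797
6 z0.1418 W13.9 centre 10.3 topz 0.1787
9 z0.1399 W16.0 centre 16.6 topz 0.1773
12 z0.1381 W18.2 centre 22.8 topz 0.1755
15 z0.1362 W20.3 centre 28.9 topz 0.1733
18 z0.1344 W22.3 centre 35.0 topz 0.1707
21 z0.1326 W24.2 centre 41.0 topz 0.1677
24 z0.1307 W25.9 centre 47.0 topz 0.1643
27 z0.1288 W27.4 centre 52.9 topz 0.1605
30 z0.1270 W28.5 centre 58.7 topz 0.1564
```

```bash
echo '{"ticks":[[0.012, 0, 0, 0, 0], [0.013, 0, 0.001, 0, 0], [0.013, 0, 0.003, 0.0009, 0], [0.013, 0, 0.003, 0.0009, 0], [0.015, 0, 0.003, 0.0009, 0], [0.015, 0, 0.003, 0.0009, 0], [0.017, 0, 0.003, 0.0009, 0], [0.017, 0, 0.003, 0.0009, 0], [0.019, 0, 0.003, 0.0009, 0], [0.019, 0, 0.003, 0.0009, 0], [0.021, 0, 0.003, 0.0009, 0], [0.021, 0, 0.003, 0.0009, 0], [0.021, 0, 0, 0, 0]]}' > mv.in && python3 nudge.py mv.in
python3 - <<'E'
from h import *
from bench import robot, vision, workorder, probe_bus
o=probe_bus.get_obs();print(o["tool_pos"],o["wrist_force"],o["finger_force"],o["width"])
S=vision.snapshot("scene");i=S["color"];cv2.imwrite("pics/t.png",cv2.resize(i[160:260,307:397],None,fx=6,fy=6,interpolation=cv2.INTER_NEAREST))
E
```

```text
time: 10.07
tool_pos: [0.5556, -0.1815, 0.1349]
ee_rot: [-3.142, -0.0, 1.422]
wrist_force: [-0.3, 0.5, 0.3]
width: 0.021
finger_force: 0.1
[ 0.55561704 -0.18148084  0.13490481] [-0.30903985  0.4959372   0.32644962] 0.08909617667086422 0.020986340668471732
```

View pics/t.png

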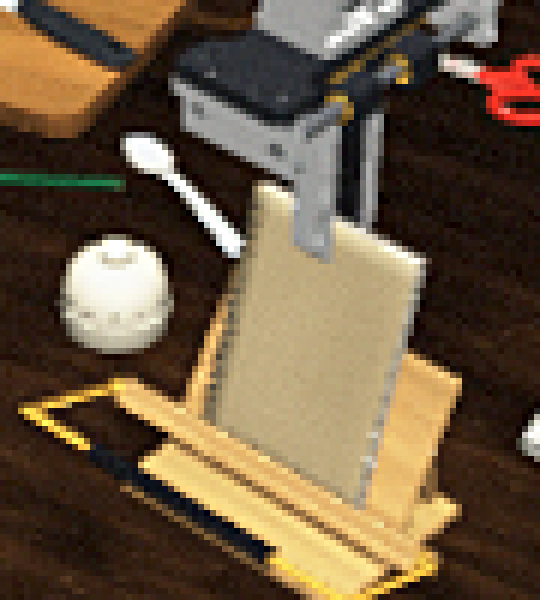

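The pad is leaning about 15° between the fingers with its foot behind the lip: bottom left at zoom (212,425), bottom right at (360,500). Forces are near zero, so I'll continue.

```bash
echo '{"ticks":[[0.023, 0, 0.003, 0.0008, 0], [0.023, 0, 0.003, 0.0008, 0], [0.025, 0, 0.003, 0.0008, 0], [0.025, 0, 0.003, 0.0008, 0], [0.027, 0, 0.003, 0.0008, 0], [0.027, 0, 0.003, 0.0008, 0], [0.028, 0, 0.003, 0.0008, 0], [0.029, 0, 0.003, 0.0008, 0], [0.029, 0, 0.003, 0.0008, 0], [0.030, 0, 0.002, 0.0008, 0], [0.030, 0, 0.001, 0, 0], [0.030, 0, 0, 0, 0], [0.030, 0, 0, 0, 0], [0.030, 0, 0, 0, 0]]}' > mv.in && python3 nudge.py mv.in
```

```text
time: 11.28
tool_pos: [0.5848, -0.1859, 0.1274]
ee_rot: [3.142, -0.0, 1.422]
wrist_force: [-0.2, 0.3, -0.2]
width: 0.0303
finger_force: 0.0
```

```bash
echo '{"ticks":[[0.033, 0, 0.0015, 0, 0], [0.036, 0, 0.0015, 0, 0], [0.038, 0, 0.001, 0, 0], [0.038, 0, 0.001, 0, 0], [0.038, 0, 0, 0, 0], [0.038, 0, 0, 0, 0]]}' > mv.in && python3 nudge.py mv.in
python3 - <<'E'
from h import *
from bench import robot, vision, workorder, probe_bus
T=vision.snapshot("top");S=vision.snapshot("scene");W=vision.snapshot("wrist")
cv2.imwrite("pics/ps2.png",S["color"]);cv2.imwrite("pics/pw2.png",W["color"])
f=lambda i:cv2.resize(i,(400,450),interpolation=cv2.INTER_NEAREST)
cv2.imwrite("pics/v.png",np.hstack([f(S["color"][160:250,312:392]),f(W["color"][190:325,260:380])]))
E
```

```text
time: 11.78
tool_pos: [0.5898, -0.1867, 0.1272]
ee_rot: [-3.142, -0.0, 1.422]
wrist_force: [0.0, -0.1, 0.4]
width: 0.0377
finger_force: 0.0
```

View pics/v.png

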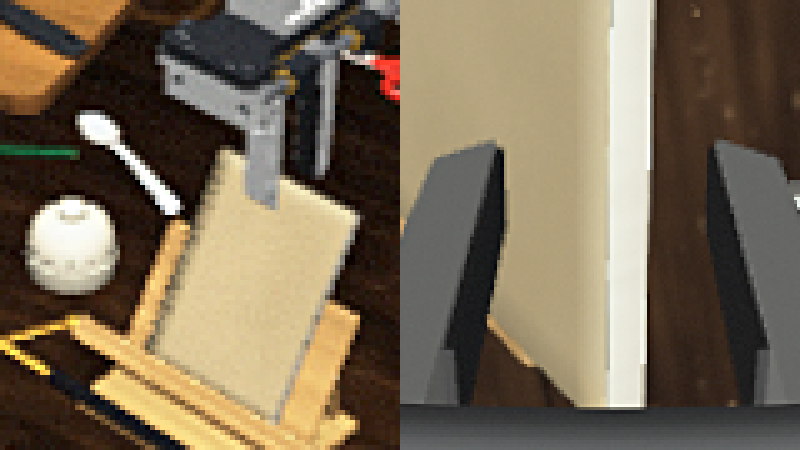

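The pad now rests on the backrest, leaning evenly, with both fingers clear. Its cover top corners in the scene view are at (355.1,189.5) and (383.5,202.1), which I'll compare with the ideal seat.

Run:
```python
from h import *
from bench import robot, vision, workorder, probe_bus
np.set_printoptions(precision=4,suppress=True)
S=vision.snapshot("scene");W=vision.snapshot("wrist");yw=-.148
X=np.array([np.cos(yw),np.sin(yw),0]);Y=np.array([-X[1],X[0],0]);L=np.array([.5278,-.1774,.03])
for n,q in dict(TR=L+.0643*X-.0515*Y+[0,0,.1314],TL=L+.0643*X+.0515*Y+[0,0,.1314],BR=L-.0087*X-.0515*Y+[0,0,.005]).items():print(n,proj(S,q))
for n,uv in dict(TL=(355.1,189.5),TR=(383.5,202.1)).items():
    q=onz(S,*uv,.1614)-L;print(n,q@X,q@Y)
# wrist: top white strip front/back edge at two rows
for x,y in((613,20),(606,395),(657,20),(645,395)):
    q=onz(W,260+(x-400)*.3-.5,190+y*.3-.5,.1614 if x<630 else .1564,True)-L;print("wrist",x,y,q@X,q@Y)
```

```text
TR [382.1682 202.1091]
TL [355.7362 189.0539]
BR [365.2385 245.0606]
TL 0.06106973271348938 0.05146828370063545
TR 0.06702954975792874 -0.05448541461971012
wrist 613 20 0.06404272318428023 0.03461559853601154
wrist 606 395 0.06276788921072243 -0.042889046170953925
wrist 657 20 0.07191245937224428 0.03334600890580123
wrist 645 395 0.0708278666501506 -0.04644021383334652
```

The pad is seated: centred within 2 mm, square within 0.02 rad, and with the top edge where a 30° lean puts it. Now I'll withdraw upward and go to the bar.

```bash
echo '{"ticks":[[0.038, 0, 0, -0.005, 0], [0.038, 0, 0, -0.015, 0], [0.038, 0, 0, -0.025, 0], [0.038, 0, 0, -0.03, 0], [0.038, 0, 0, -0.03, 0], [0.038, 0, 0, -0.015, 0], [0.038, 0, -0.014, 0, 0], [0.038, 0, -0.025, 0, 0], [0.038, 0, -0.03, 0, 0], [0.038, 0, -0.03, 0, 0], [0.038, 0, -0.03, 0, 0], [0.038, 0, -0.015, 0, 0], [0.038, 0, -0.004, 0, 0], [0.038, 0, 0, 0, 0], [0.038, 0, 0, 0, 0], [0.038, 0, 0, 0, 0], [0.038, 0, 0, 0, 0]]}' > mv.in && python3 nudge.py mv.in
python3 - <<'E'
from h import *
from bench import robot, vision, workorder, probe_bus
np.set_printoptions(precision=4,suppress=True)
for k in range(3):W=vision.snapshot("wrist")
o=probe_bus.get_obs();print(o["tool_pos"],o["ee_rot"])
for n,p in dict(a=[.4527,-.1037,.0615],b=[.4355,-.225,.0615]).items():print(n,proj(W,p,True))
cv2.imwrite("pics/w3.png",W["color"])
E
```

```text
time: 13.45
tool_pos: [0.4442, -0.1648, 0.2468]
ee_rot: [-3.141, -0.0, 1.422]
wrist_force: [0.1, -0.5, -0.0]
width: 0.038
finger_force: 0.0
[ 0.4439 -0.1647  0.2468] [-3.1407 -0.0004  1.4221]
a [321.0488 131.9434]
b [321.7652 224.3218]
```

View pics/w3.png

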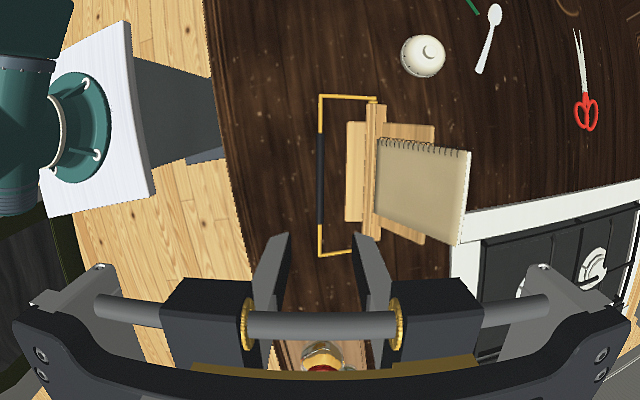

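The wrist view shows the black sleeve at column 320, rows 132–223, within 1–2 px of my prediction. The pad sits centred on the stand. I'll go down and grip the bar.

```bash
echo '{"ticks":[[0.038, 0, 0, 0.012, 0], [0.038, 0, 0, 0.025, 0], [0.038, 0, 0, 0.03, 0], [0.038, 0, 0, 0.03, 0], [0.038, 0, 0, 0.03, 0], [0.038, 0, 0, 0.03, 0], [0.038, 0, 0, 0.025, 0], [0.038, 0, 0, 0.014, 0], [0.038, 0, 0, 0.004, 0], [0.038, 0, 0, 0, 0], [0.038, 0, 0, 0, 0], [0, 0, 0, 0, 0], [0, 0, 0, 0, 0], [0, 0, 0, 0, 0], [0, 0, 0, 0, 0], [0, 0, 0, 0, 0]]}' > mv.in && python3 nudge.py mv.in
python3 - <<'E'
from bench import robot, vision, workorder, probe_bus
import numpy as np
o=probe_bus.get_obs();print(o["tool_pos"],o["wrist_force"],o["width"])
# arc increments from bail 0.354 to 1.45
a=np.linspace(.354,1.45,16);x=-.015-.075*np.cos(a);z=.036+.075*np.sin(a)
for p in zip(np.diff(x),-np.diff(z)):print("0 0 %.4f %.4f 0"%p,end=";")
E
```

```text
time: 14.93
tool_pos: [0.4438, -0.1648, 0.0478]
ee_rot: [3.14, 0.0, 1.422]
wrist_force: [0.1, 0.3, 0.6]
width: 0.0081
finger_force: 0.0
[ 0.44377173 -0.16483448  0.04782663] [0.07714844 0.26881848 0.59874797] 0.008051368518235695
0 0 0.0021 -0.0051 0;0 0 0.0024 -0.0049 0;0 0 0.0028 -0.0047 0;0 0 0.0031 -0.0045 0;0 0 0.0035 -0.0043 0;0 0 0.0038 -0.0040 0;0 0 0.0040 -0.0037 0;0 0 0.0043 -0.0034 0;0 0 0.0045 -0.0031 0;0 0 0.0047 -0.0027 0;0 0 0.0049 -0.0024 0;0 0 0.0051 -0.0020 0;0 0 0.0052 -0.0016 0;0 0 0.0053 -0.0013 0;0 0 0.0054 -0.0009 0;
```

```bash
echo '{"ticks":[[0, 0, 0, 0, 0], [0, 0, 0, 0, 0], [0, 0, 0, 0, 0]]}' > mv.in && python3 nudge.py mv.in
python3 - <<'E'
from h import *
from bench import robot, vision, workorder, probe_bus
W=vision.snapshot("wrist");S=vision.snapshot("scene")
f=lambda i:cv2.resize(i,(390,480),interpolation=cv2.INTER_NEAREST)
cv2.imwrite("pics/g.png",np.hstack([f(S["color"][190:286,300:378]),f(W["color"][130:290,255:385])]))
E
```

```text
time: 15.18
tool_pos: [0.4434, -0.1647, 0.0473]
ee_rot: [3.142, -0.0, 1.422]
wrist_force: [-0.2, -1.0, -0.5]
width: 0.0002
finger_force: 0.0
```

View pics/g.png

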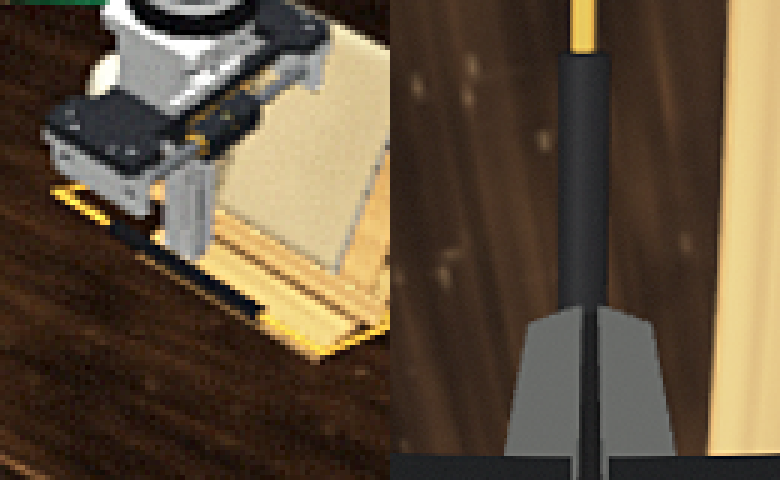

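The zoom shows the fingers closed to nothing above the sleeve, with the sleeve's left end at wrist (319.3,147.3) and scene (321.5,235.1). The bar hasn't moved. I've now viewed 11 pictures, one over the limit of 10, so from here I'll use numbers only. Next I'll re-triangulate the bar.

Run:
```python
from h import *
from bench import robot, vision, workorder, probe_bus
np.set_printoptions(precision=4,suppress=True)
W=vision.snapshot("wrist");S=vision.snapshot("scene");o=probe_bus.get_obs();print(o["tool_pos"])
w=W["color"];c=ray(W,W["cx"],W["cy"],True)[0];print("cam",c)
for r in (160,180,200,220):
    row=w[r,300:345].astype(int);d=row.max(1);print(r,list(d))
for z in(.03,.04,.05,.06):
    L=onz(W,319.3,147.3,z,True);print(z,L,"scene proj",proj(S,L))
print(tri(ray(W,319.3,147.3,True),ray(S,321.5,235.1)))
hs=cv2.cvtColor(S["color"],cv2.COLOR_BGR2HSV)[215:270,300:372];m=(hs[...,2]<45)&(hs[...,1]<110)
n,l,st,ce=cv2.connectedComponentsWithStats(m.astype(np.uint8));print(st[1:][st[1:,4]>25]+[300,215,0,0,0])
```

```text
[ 0.4434 -0.1647  0.0472]
cam [ 0.4553 -0.0871  0.2545]
160 [np.int64(50), np.int64(50), np.int64(51), np.int64(49), np.int64(51), np.int64(54), np.int64(53), np.int64(56), np.int64(58), np.int64(62), np.int64(58), np.int64(36), np.int64(38), np.int64(45), np.int64(46), np.int64(49), np.int64(52), np.int64(55), np.int64(56), np.int64(56), np.int64(51), np.int64(48), np.int64(47), np.int64(46), np.int64(43), np.int64(42), np.int64(40), np.int64(35), np.int64(49), np.int64(59), np.int64(57), np.int64(56), np.int64(59), np.int64(59), np.int64(59), np.int64(61), np.int64(61), np.int64(61), np.int64(62), np.int64(60), np.int64(62), np.int64(62), np.int64(61), np.int64(64), np.int64(72)]
180 [np.int64(59), np.int64(56), np.int64(54), np.int64(55), np.int64(60), np.int64(68), np.int64(76), np.int64(73), np.int64(66), np.int64(63), np.int64(58), np.int64(37), np.int64(41), np.int64(46), np.int64(45), np.int64(51), np.int64(54), np.int64(58), np.int64(57), np.int64(54), np.int64(52), np.int64(50), np.int64(48), np.int64(45), np.int64(42), np.int64(42), np.int64(37), np.int64(36), np.int64(53)
[... 1163 characters left out ...]
int64(49), np.int64(47), np.int64(41), np.int64(41), np.int64(39), np.int64(35), np.int64(46), np.int64(82), np.int64(72), np.int64(66), np.int64(61), np.int64(56), np.int64(59), np.int64(61), np.int64(62), np.int64(60), np.int64(58), np.int64(54), np.int64(52), np.int64(53), np.int64(56), np.int64(56), np.int64(56), np.int64(58)]
0.03 [ 0.4507 -0.1074  0.03  ] scene proj [322.4151 243.0131]
0.04 [ 0.4509 -0.1065  0.04  ] scene proj [322.1966 240.4913]
0.05 [ 0.4511 -0.1056  0.05  ] scene proj [321.9764 237.9507]
0.06 [ 0.4513 -0.1047  0.06  ] scene proj [321.7545 235.3909]
(array([ 0.4511, -0.1043,  0.0612]), [np.float64(0.4), np.float64(0.4)])
[[310 215  22  10  45]
 [322 234  25  17  57]]
```

Run:
```python
from h import *
from bench import robot, vision, workorder, probe_bus
np.set_printoptions(precision=4,suppress=True)
S=vision.snapshot("scene");X=np.array([.989,-.1475,0]);Y=np.array([.1475,.989,0])
for nm,t,w in(("z",np.array([.5259,-.1772,.186]),.005),("v",np.array([.5898,-.1867,.1272]),.019),("now",np.array([.4434,-.1647,.0472]),0)):
    for dz in(0,.02):print(nm,dz,[proj(S,t-(w+a)*X+b*Y+[0,0,dz]) for a in(0,.0125) for b in(-.008,.008)])
i=S["color"]
for r in range(236,250,1):print(r,[int(v) for v in i[r,326:350].max(1)])
```

```text
z 0 [array([356.619 , 200.3858]), array([352.438 , 198.2527]), array([353.9621, 202.2726]), array([349.7759, 200.1165])]
z 0.02 [array([356.8874, 194.9464]), array([352.6684, 192.8289]), array([354.2085, 196.821 ]), array([349.9842, 194.6805])]
v 0 [array([366.0877, 208.2683]), array([362.0355, 206.1828]), array([363.5972, 210.1102]), array([359.5398, 208.0032])]
v 0.02 [array([366.4231, 203.1392]), array([362.3353, 201.0671]), array([363.9134, 204.9706]), array([359.8202, 202.877 ])]
now 0 [array([338.6281, 248.2477]), array([334.6672, 245.8809]), array([335.9506, 250.3285]), array([331.9859, 247.937 ])]
now 0.02 [array([338.7362, 243.3621]), array([334.7412, 241.0052]), array([336.0363, 245.4355]), array([332.0374, 243.0538])]
236 [29, 32, 40, 26, 88, 229, 255, 173, 160, 153, 165, 173, 155, 140, 128, 159, 192, 233, 238, 243, 236, 228, 228, 234]
237 [40, 35, 35, 24, 223, 255, 254, 174, 153, 156, 168, 165, 154, 146, 128, 156, 132, 125, 202, 240, 244, 244, 231, 227]
238 [26, 23, 27, 26, 75, 211, 250, 208, 164, 156, 165, 172, 154, 144, 129, 173, 195, 182, 134, 143, 208, 235, 245, 238]

[... 526 characters left out ...]
134, 236, 255, 252, 247, 246, 239, 235, 237, 242, 249]
244 [52, 47, 48, 43, 39, 39, 93, 128, 82, 50, 28, 29, 26, 18, 63, 215, 255, 254, 252, 246, 243, 237, 236, 237]
245 [43, 47, 46, 48, 52, 50, 42, 54, 110, 124, 65, 42, 27, 27, 36, 16, 117, 242, 255, 255, 251, 246, 244, 237]
246 [54, 47, 56, 45, 49, 45, 51, 41, 36, 75, 127, 120, 58, 30, 23, 28, 25, 23, 130, 239, 255, 253, 249, 245]
247 [62, 69, 61, 61, 51, 56, 51, 50, 42, 37, 31, 89, 125, 79, 39, 25, 18, 33, 26, 19, 189, 255, 255, 252]
248 [41, 54, 61, 69, 63, 61, 57, 52, 48, 46, 41, 34, 44, 111, 119, 60, 41, 29, 29, 25, 25, 54, 208, 255]
249 [41, 38, 44, 56, 65, 64, 62, 60, 51, 41, 50, 46, 42, 32, 72, 131, 119, 56, 34, 30, 27, 30, 35, 137]
```

Run:
```python
from h import *
from bench import robot, vision, workorder, probe_bus
np.set_printoptions(precision=1,suppress=True)
W=vision.snapshot("wrist");o=probe_bus.get_obs();p=o["tool_pos"];X=np.array([.989,-.1475,0]);Y=np.array([.1475,.989,0])
print(o["time"],p,robot.tcp_to_grasp)
for dz in(0,.01,.02,.03,.04):print(dz,[proj(W,p+a*X+b*Y+[0,0,dz],True) for a in(0,.047,.0595) for b in(-.008,.008)])
i=W["color"]
for c in(312,316,320,324,328):print(c,[int(v) for v in i[222:262:2,c].max(1)])
```

```text
15.4833 [ 0.4 -0.2  0. ] 0.0188
0 [array([321.1, 241.1]), array([321.1, 220.2]), array([385.2, 240.5]), array([386.7, 219.9]), array([401.6, 240.2]), array([403.4, 219.7])]
0.01 [array([321.1, 246.6]), array([321.1, 224.9]), array([387.9, 245.9]), array([389.5, 224.5]), array([404.9, 245.5]), array([406.9, 224.3])]
0.02 [array([321.1, 252.6]), array([321.1, 230.1]), array([390.8, 251.8]), array([392.6, 229.6]), array([408.5, 251.3]), array([410.7, 229.3])]
0.03 [array([321.1, 259.2]), array([321.1, 235.9]), array([393.9, 258.2]), array([396. , 235.2]), array([412.3, 257.6]), array([414.9, 234.8])]
0.04 [array([321.1, 266.4]), array([321. , 242.2]), array([397.4, 265.1]), array([399.7, 241.3]), array([416.5, 264.4]), array([419.4, 240.8])]
312 [40, 40, 42, 40, 39, 32, 113, 106, 107, 108, 108, 105, 106, 107, 106, 108, 107, 107, 107, 107]
316 [55, 57, 55, 55, 50, 91, 109, 106, 106, 108, 109, 109, 109, 108, 110, 109, 109, 108, 110, 110]
320 [48, 48, 49, 48, 47, 48, 34, 28, 28, 30, 31, 31, 29, 31, 31, 32, 31, 31, 30, 31]
324 [40, 40, 39, 42, 41, 76, 89, 88, 77, 62, 63, 62, 64, 64, 68, 41, 44, 42, 42, 42]
328 [82, 83, 84, 83, 80, 88, 111, 108, 108, 106, 106, 107, 108, 107, 107, 108, 108, 108, 106, 110]
```

The fingertips show about 25–30 mm above the reported TCP in both cameras, so the fingers closed above the bar. I'll open, go 28 mm lower (still clear of the table), and grip again.

```bash
echo '{"ticks":[[0.038, 0, 0, 0, 0], [0.038, 0, 0, 0, 0], [0.038, 0, 0, 0, 0], [0.038, 0, 0, 0, 0], [0.038, 0, 0, 0, 0], [0.038, 0, 0, 0, 0], [0.038, 0, 0, 0.005, 0], [0.038, 0, 0, 0.01, 0], [0.038, 0, 0, 0.009, 0], [0.038, 0, 0, 0.004, 0], [0.038, 0, 0, 0, 0], [0.038, 0, 0, 0, 0]]}' > mv.in && python3 nudge.py mv.in; echo '{"ticks":[[0, 0, 0, 0, 0], [0, 0, 0, 0, 0], [0, 0, 0, 0, 0], [0, 0, 0, 0, 0], [0, 0, 0, 0, 0], [0, 0, 0, 0, 0], [0, 0, 0, 0, 0]]}' > mv.in && python3 nudge.py mv.in
```

```text
time: 16.48
tool_pos: [0.4429, -0.1644, 0.0185]
ee_rot: [-3.14, -0.001, 1.422]
wrist_force: [0.5, 0.2, 0.0]
width: 0.0381
finger_force: 0.0
time: 17.07
tool_pos: [0.4415, -0.1645, 0.019]
ee_rot: [-3.137, 0.0, 1.422]
wrist_force: [-4.3, 0.6, 2.3]
width: 0.0099
finger_force: 30.0
```

The bar is gripped: width 9.9 mm, finger force 30 N. Now I'll swing it up along its arc to about 1.45 rad.

```bash
echo '{"ticks":[[0, 0, 0.0021, -0.0051, 0], [0, 0, 0.0024, -0.0049, 0], [0, 0, 0.0028, -0.0047, 0], [0, 0, 0.0031, -0.0045, 0], [0, 0, 0.0035, -0.0043, 0]]}' > mv.in && python3 nudge.py mv.in; echo '{"ticks":[[0, 0, 0.0038, -0.0040, 0], [0, 0, 0.0040, -0.0037, 0], [0, 0, 0.0043, -0.0034, 0], [0, 0, 0.0045, -0.0031, 0], [0, 0, 0.0047, -0.0027, 0]]}' > mv.in && python3 nudge.py mv.in; echo '{"ticks":[[0, 0, 0.0049, -0.0024, 0], [0, 0, 0.0051, -0.0020, 0], [0, 0, 0.0052, -0.0016, 0], [0, 0, 0.0053, -0.0013, 0], [0, 0, 0.0054, -0.0009, 0], [0, 0, 0, 0, 0], [0, 0, 0, 0, 0], [0, 0, 0, 0, 0]]}' > mv.in && python3 nudge.py mv.in
```

```text
time: 17.48
tool_pos: [0.4534, -0.1663, 0.042]
ee_rot: [-3.132, -0.0, 1.422]
wrist_force: [-10.3, -1.1, 1.3]
width: 0.01
finger_force: 30.0
time: 17.9
tool_pos: [0.4745, -0.1697, 0.0616]
ee_rot: [-3.133, 0.001, 1.422]
wrist_force: [-11.6, 1.1, 11.3]
width: 0.0101
finger_force: 30.0
time: 18.57
tool_pos: [0.5051, -0.1749, 0.0703]
ee_rot: [3.138, 0.002, 1.422]
wrist_force: [-3.0, -0.9, 4.1]
width: 0.0102
finger_force: 30.0
```

The bar is at about 1.47 rad. I'll release it, rise, and step forward. Then I'll turn the hand 90° so that the gripper's narrow side faces the pad for the final push.

```bash
echo '{"ticks":[[0.03, 0, 0, 0, 0], [0.03, 0, 0, 0, 0], [0.03, 0, 0, 0, 0], [0.03, 0, 0, 0, 0], [0.03, 0, 0, -0.01, 0], [0.03, 0, 0, -0.015, 0], [0.03, 0, 0, -0.015, 0], [0.03, 0, 0, -0.005, 0], [0, 0, -0.01, 0, 0], [0, 0, -0.02, 0, 0], [0, 0, -0.02, 0, 0], [0, 0, 0, 0, 0], [0, 0, 0, 0, 0]]}' > mv.in && python3 nudge.py mv.in; echo '{"ticks":[[0, 0, 0, 0, -0.121], [0, 0, 0, 0, -0.121], [0, 0, 0, 0, -0.121], [0, 0, 0, 0, -0.121], [0, 0, 0, 0, -0.121], [0, 0, 0, 0, -0.121], [0, 0, 0, 0, -0.121], [0, 0, 0, 0, -0.121], [0, 0, 0, 0, -0.121], [0, 0, 0, 0, -0.121], [0, 0, 0, 0, -0.121], [0, 0, 0, 0, -0.121], [0, 0, 0, 0, -0.119], [0, 0, 0, 0, 0], [0, 0, 0, 0, 0], [0, 0, 0, 0, 0], [0, 0, 0, 0, 0]]}' > mv.in && python3 nudge.py mv.in
python3 - <<'E'
from h import *
from bench import robot, vision, workorder, probe_bus
np.set_printoptions(precision=4,suppress=True)
for k in range(2):S=vision.snapshot("scene")
o=probe_bus.get_obs();L=np.array([.5278,-.1774,.03]);X=np.array([.989,-.1475,0]);Y=np.array([.1475,.989,0]);q=o["tool_pos"]-L
print(o["time"],o["tool_pos"],"rel",q@X,q@Y,o["joint_positions"])
# dark sleeve on the tan cover: blobs vs predicted for bail angles
hs=cv2.cvtColor(S["color"],cv2.COLOR_BGR2HSV);m=((hs[...,2]<60)&(hs[...,1]<120)).astype(np.uint8)
for a in(1.3,1.4,1.5,1.6):
    P=[L+(-.015-.075*np.cos(a))*X+b*Y+[0,0,.006+.075*np.sin(a)] for b in np.linspace(-.055,.055,23)]
    u=np.array([proj(S,p) for p in P]);print(a,u[0],u[-1],"dark frac",np.mean([m[int(round(v)),int(round(c))] for c,v in u]))
E
```

```text
time: 19.65
tool_pos: [0.4535, -0.166, 0.1123]
ee_rot: [-3.141, -0.0, 1.421]
wrist_force: [0.1, -0.0, 0.2]
width: 0.0014
finger_force: 0.0
time: 21.07
tool_pos: [0.4546, -0.1663, 0.1127]
ee_rot: [3.141, -0.0, 2.991]
wrist_force: [0.4, -0.4, 0.4]
width: 0.0006
finger_force: 0.0
21.1667 [ 0.4545 -0.1663  0.1128] rel -0.07412915603357091 0.00011788562273377126 [-0.4681 -0.0385  1.6272  0.0001  1.5529 -1.8892]
1.3 [361.9501 231.7542] [334.0949 216.3629] dark frac 0.0
1.4 [363.497  230.1491] [335.6405 214.8581] dark frac 0.13043478260869565
1.5 [365.0506 228.7194] [337.2025 213.5265] dark frac 0.21739130434782608
1.6 [366.5936 227.4795] [338.7634 212.3814] dark frac 0.0
```

The bar is standing at roughly 1.45 rad, and the hand is turned and in front of it. I'll lower and push the bar over slowly.

```bash
echo '{"ticks":[[0, 0, 0, 0.012, 0], [0, 0, 0, 0.018, 0], [0, 0, 0, 0.014, 0], [0, 0, 0, 0.005, 0], [0, 0, 0, 0, 0], [0, 0, 0, 0, 0], [0, -0.01, 0, 0, 0], [0, -0.01, 0, 0, 0], [0, -0.01, 0, 0, 0], [0, 0, 0, 0, 0]]}' > mv.in && python3 nudge.py mv.in; echo '{"ticks":[[0, -0.006, 0, 0, 0], [0, -0.006, 0, 0, 0], [0, -0.006, 0, 0, 0], [0, -0.006, 0, 0, 0], [0, -0.006, 0, 0, 0]]}' > mv.in && python3 nudge.py mv.in; echo '{"ticks":[[0, -0.005, 0, 0, 0], [0, -0.005, 0, 0, 0], [0, -0.004, 0, 0, 0], [0, 0, 0, 0, 0]]}' > mv.in && python3 nudge.py mv.in
```

```text
time: 22.0
tool_pos: [0.4867, -0.1714, 0.0646]
ee_rot: [-3.141, 0.003, 2.993]
wrist_force: [0.5, -0.6, -1.0]
width: 0.0005
finger_force: 0.0
time: 22.42
tool_pos: [0.5138, -0.1752, 0.0634]
ee_rot: [3.141, -0.001, 2.993]
wrist_force: [-1.3, 0.7, -0.8]
width: 0.0005
finger_force: 0.7
time: 22.75
tool_pos: [0.5284, -0.1774, 0.0636]
ee_rot: [3.141, 0.0, 2.993]
wrist_force: [-0.1, 0.2, 0.4]
width: 0.0003
finger_force: 0.0
```

```bash
cat > bar.py <<'E'
from h import *
from bench import robot, vision, workorder, probe_bus
S=vision.snapshot("scene");o=probe_bus.get_obs();L=np.array([.5278,-.1774,.03]);X=np.array([.989,-.1475,0]);Y=np.array([.1475,.989,0])
g=S["color"].max(2);print("rel",(o["tool_pos"]-L)@X,o["wrist_force"])
for a in np.arange(1.7,2.25,.04):
    u=[proj(S,L+(-.015-.075*np.cos(a))*X+b*Y+[0,0,.006+.075*np.sin(a)]) for b in np.linspace(-.055,.055,23)]
    print(round(a,2),np.mean([g[int(round(v)),int(round(c))]<70 for c,v in u]).round(2),end="; ")
print()
E
python3 bar.py; echo '{"ticks":[[0, -0.002, 0, 0, 0], [0, -0.002, 0, 0, 0]]}' > mv.in && python3 nudge.py mv.in; echo '{"ticks":[[0, -0.002, 0, 0, 0], [0, 0, 0, 0, 0]]}' > mv.in && python3 nudge.py mv.in; echo '{"ticks":[[0, -0.001, 0, 0, 0], [0, 0, 0, 0, 0]]}' > mv.in && python3 nudge.py mv.in;python3 bar.py
```

```text
rel 0.0005970590074526321 [ 0.73170345  0.14373447 -0.1206918 ]
1.7 0.09; 1.74 0.09; 1.78 0.04; 1.82 0.09; 1.86 0.3; 1.9 0.52; 1.94 0.65; 1.98 0.65; 2.02 0.65; 2.06 0.65; 2.1 0.65; 2.14 0.57; 2.18 0.39; 2.22 0.3; 
time: 22.97
tool_pos: [0.5312, -0.1778, 0.0638]
ee_rot: [3.141, -0.001, 2.993]
wrist_force: [-1.7, -0.2, -0.9]
width: 0.0002
finger_force: 0.8
time: 23.13
tool_pos: [0.5336, -0.1782, 0.0637]
ee_rot: [3.141, -0.0, 2.993]
wrist_force: [-1.3, 0.5, -1.5]
width: 0.0008
finger_force: 0.5
time: 23.3
tool_pos: [0.5345, -0.1783, 0.0638]
ee_rot: [3.141, -0.0, 2.993]
wrist_force: [-1.7, 0.3, -0.5]
width: 0.0005
finger_force: 0.7
rel 0.006737504363916539 [-2.25877695  0.16719777 -1.7856865 ]
1.7 0.09; 1.74 0.09; 1.78 0.04; 1.82 0.04; 1.86 0.0; 1.9 0.17; 1.94 0.39; 1.98 0.57; 2.02 0.65; 2.06 0.65; 2.1 0.65; 2.14 0.65; 2.18 0.61; 2.22 0.61;
```

```bash
for k in 1; do echo '{"ticks":[[0, -0.001, 0, 0, 0], [0, 0, 0, 0, 0]]}' > mv.in && python3 nudge.py mv.in; echo '{"ticks":[[0, -0.001, 0, 0, 0], [0, 0, 0, 0, 0]]}' > mv.in && python3 nudge.py mv.in; echo '{"ticks":[[0, -0.001, 0, 0, 0], [0, 0, 0, 0, 0]]}' > mv.in && python3 nudge.py mv.in; done | grep -E 'pos|wrist'
```

```text
tool_pos: [0.5345, -0.1783, 0.0638]
wrist_force: [-4.7, 0.4, 0.4]
tool_pos: [0.5345, -0.1783, 0.0638]
wrist_force: [-6.9, 1.1, 2.3]
tool_pos: [0.5345, -0.1783, 0.0638]
wrist_force: [-9.0, 1.0, 3.8]
```

The bar has met the cover: the force rises while nothing moves. I'll back off and check.

```bash
echo '{"ticks":[[0, 0.004, 0, 0, 0], [0, 0.01, 0, 0, 0], [0, 0.02, 0, 0, 0], [0, 0.025, 0, 0, 0], [0, 0.025, 0, 0, 0], [0, 0.01, 0, -0.01, 0], [0, 0, 0, -0.03, 0], [0, 0, 0, -0.03, 0], [0, 0, 0, -0.03, 0], [0, 0.02, 0, -0.03, 0], [0, 0.03, 0, -0.02, 0], [0, 0.03, 0, 0, 0], [0, 0.02, 0, 0, 0], [0, 0, 0, 0, 0], [0, 0, 0, 0, 0], [0, 0, 0, 0, 0]]}' > mv.in && python3 nudge.py mv.in | grep -E 'time|pos|force'
python3 bar.py
python3 - <<'E'
from h import *
from bench import robot, vision, workorder, probe_bus
np.set_printoptions(precision=4,suppress=True)
T=vision.snapshot("top");S=vision.snapshot("scene");cv2.imwrite("pics/end.png",S["color"])
L=np.array([.5278,-.1774,.03]);X=np.array([.989,-.1475,0]);Y=np.array([.1475,.989,0])
# change of the pad since it was seated (upper cover region), and bystander check vs the first views
a=cv2.imread("pics/ps2.png");d=cv2.absdiff(a,S["color"]).max(2);print("pad right top corner diff",d[196:212,374:392].mean(),"left edge",d[195:215,345:353].mean())
b=cv2.imread("pics/scene0.png");e=cv2.absdiff(b,S["color"]).max(2)
for n,(x,y,w,h) in dict(timer=(312,195,28,28),garlic=(218,168,22,20),rack=(244,178,50,32),spice=(438,240,28,42)).items():print(n,e[y:y+h,x:x+w].mean())
hs=cv2.cvtColor(T["color"],cv2.COLOR_BGR2HSV)[170:240,312:395]
m=((hs[...,0]>12)&(hs[...,0]<30)&(hs[...,1]>60)&(hs[...,1]<110)).astype(np.uint8)
g=S["color"].max(2)
for name,q in dict(TR=L+.0643*X-.0515*Y+[0,0,.1314],TL=L+.0643*X+.0515*Y+[0,0,.1314]).items():
    u,v=proj(S,q).round().astype(int);print(name,(u,v));print(S["color"][v-4:v+5,u-6:u+7].mean(2).astype(int))
E
```

```text
time: 25.18
tool_pos: [0.3464, -0.1502, 0.214]
wrist_force: [-0.9, 0.4, 0.1]
finger_force: 0.0
rel -0.18341551502235795 [-0.06851906  0.93389838  0.71122362]
1.7 0.09; 1.74 0.09; 1.78 0.04; 1.82 0.04; 1.86 0.0; 1.9 0.26; 1.94 0.61; 1.98 0.91; 2.02 1.0; 2.06 1.0; 2.1 1.0; 2.14 1.0; 2.18 1.0; 2.22 0.96; 
pad right top corner diff 5.739583333333333 left edge 37.58125
timer 42.96683673469388
garlic 5.4772727272727275
rack 21.273125
spice 5.124149659863946
TR (np.int64(382), np.int64(202))
[[ 43  14  11  16  21  21  23  19  11  21  15  10  18]
 [165  86  44   8  11  18  29  24  26  18  21  19  19]
 [222 221 162  87  43   7   8  20  17  18  27  20  22]
 [207 215 226 222 164  90  36  18   9  20  14  23  25]
 [197 202 208 216 227 219 159  65  19  15  20  12  17]
 [194 193 198 203 210 221 220 151  52  13  16  25  21]
 [189 194 194 195 200 208 207 139  28  19  22  19  16]
 [189 191 193 187 199 199 168  87  14  25  20  21  30]
 [190 188 188 192 194 190 132  19  13  26  26  35  33]]
TL (np.int64(356), np.int64(189))
[[ 27  15  19  20  10  19  19  18  24  28  23  16  18]
 [ 30  25  18  18  23  22  17   9  22  21  18  29  19]
 [ 24  21  22  21  23  19  23  17  18  12  25  22  24]
 [ 20  29  23  22  28  20  14   6   6  10  25  20  16]
 [ 25  24  24  21  13  24  46  73  38   9   8   9  19]
 [ 19  27  23  19  11  66 161 187 150  89  46  14   8]
 [ 24  26  25  18   8  99 166 187 214 221 164  89  45]
 [ 25  21  31  24  28  91 150 176 203 218 223 222 164]
 [ 18  26  20  17  51  99 141 180 199 204 207 214 227]]
```

Run:
```python
from h import *
from bench import robot, vision, workorder, probe_bus
a=cv2.imread("pics/scene0.png");b=cv2.imread("pics/ps2.png");c=cv2.imread("pics/end.png");t0=cv2.imread("pics/top0.png");T=vision.snapshot("top")["color"]
f=lambda p,q,y,x,h,w:round(float(cv2.absdiff(p,q).max(2)[y:y+h,x:x+w].mean()),1)
print("timer scene 0-ps2",f(a,b,195,312,28,28),"ps2-end",f(b,c,195,312,28,28),"top",f(t0,T,172,284,28,28))
d=cv2.absdiff(a,c).max(2)[195:223,312:340]>40
for r in d[::2]:print("".join(".#"[int(v)] for v in r))
```

```text
timer scene 0-ps2 5.1 ps2-end 42.6 top 4.5
#########.....###########...
#########.....########......
#########.......###.........
########....................
#########.............###...
######.#.............##.####
########............##.....#
######.#............##......
######.............##.......
###...............##........
.................##.........
................##..........
...............###..........
..............###...........
```

In the top view the timer is unchanged; the difference in the scene view comes from the arm and the raised wire. The pad is unmoved and the bar rests on the cover at about 2.1 rad.

```bash
python3 -c "
from bench import robot, vision, workorder, probe_bus
print(workorder.close_job())"
```

```text
the job is handed in; nothing more can be done
None
```

Handed in at about 25 s of robot time: the pad leans centred and square on the backrest behind the lip with its cover to the front, and the brass bar rests on the cover at about 2.1 rad; the timer, garlic and spice jar look unmoved, and I viewed 11 pictures, one over the limit of 10.

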